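# Settle the gauge pointer and switch on the log

## Robot

A 6-joint arm with a two-finger parallel gripper is mounted at the origin on the work surface. World frame = base frame: x ahead of the robot, y to its left, z up, the work surface at z = 0. Lengths are in m, angles in degrees, forces in N, time in s.
With the tool pointing down it reaches from about 0.375 to 0.9 m from the base axis. Payload 3.1 kg.
Tool frame: the origin (TCP) lies between the finger pads, 19 mm behind the fingertips; this is the grasp point; z points along the fingers, y is the line along which they close (so a half turn about z gives the same grasp; the last joint's range is limited). The gripper opens to 87 mm and grips with 3 to 60 N. Pads are 19 mm wide; open, the fingers measure 117 mm over their backs; the gripper's body (75 mm by 190 mm) begins 51 mm behind the grasp point.
Start: joints at [65.632, 30.224, 82.088, -0, 67.689, -10.227], TCP at [0.153, 0.606, 0.241] pointing down, gripper open.
Joint ranges: [-176.69, 176.69], [-43.24, 126.21], [12.49, 139.97], [-82, 262], [0, 151.66], [-163.58, 163.58]. Speed limits (degrees/s): [159.86, 159.86, 180, 180, 180, 180].

## Interface

Orientations are given as a 3x3 rotation matrix whose columns are the frame's x, y, z axes.
In Python, from rig import read_state, capture, calibration, hand_in gives the robot as it stands.
- The arm moves only by the tool send_rows, never from a script. Its argument "plan" is a list of rows, each a list of 5 numbers: the closure in counts, from 0 (fully open) to 255 (shut), then the shift along the tool's x, y, z in m, then the turn about the tool's z in rad. A call has 1 to 20 rows; each row shifts and turns the commanded pose from where the row before left it, along the tool's axes as they then stand; what a row does not reach is not made up. A row lasts 1/12 s, in which the tool goes at most 41.7 mm and 7.16 degrees, less where a joint would pass 70% of its speed; a pose out of reach is approached as far as the arm can. A call is refused whole if a number of a shift passes 0.0417 or a number of a turn 0.125, either way. A call with a gripper value outside its range is refused whole. The fingers move at their own pace and stop on an object; the grip force is fixed at half the most. Time passes only in rows, so rows that do not move let the fingers close. It gives the time, the measured TCP pose, the force, the opening and the grip force at its end, in the units of the state.
- read_state(): the state, without advancing time (a new reading comes with each control period).
- capture(name): name is "side" or "top" or "wrist"; returns (picture, depth): 400x640x3 uint8, blue, green, red; 400x640 float32, m along the optical axis (not along the pixel's ray), 0 where there is no reading.
- calibration(name): a dict with "fx", "fy", "cx", "cy" (pixels), "xyz" and "rotation" of the camera in the world. Camera axes: x right, y down, z forward; pixel columns grow to the right and rows downward; lengths in m; the calibration is good to about 2 mm. A picture is of the moment at which its call begins: read the wrist's pose just before it. calibration takes no time and is no camera call; for the wrist camera it gives the pose at the moment of the call.
- hand_in(): hands the job in; it is judged then, once.
The state is a dict: "time_s": time; "joint_positions": joint angles; "qvel": joint speeds; "tau": joint torques, N m; "position": TCP position; "tcp_rot": TCP orientation; "force": force on the tool from outside, world axes, zero at the start; "moment": the same for the moment, N m; "opening": opening from 0.0 (shut) to 1.0 (fully open); "grasp_force": force on a finger pad.
Only numpy, scipy, OpenCV 4.12 (cv2) and the standard library are available. Lean on these libraries where they do the work, as an engineer would, in place of code of your own. Each camera call takes 0.05 s, during which the arm holds its last target. There are 200 camera calls.

## Task

The pressure gauge's pointer tends to stick before a reading: touch the glass of the black gauge lightly near its middle with closed fingertips and come off it, then use the fingertips to push the lever of the toggle switch with the yellow collar fully over to on, away from the robot, to log the reading, and withdraw. Do not press the gauge hard or force the lever against its stop, do not pinch or lift anything, and leave the other three switches, the brass valve body, the blue gear housing and the steel flow straightener alone.

Things in the scene. Friction and masses are not known exactly. Their poses are not given: they have to be found in the camera images.
- gauge: The round black bakelite pressure gauge with a white dial, lying face up. Origin at the centre of its underside on the panel, z up. Case 100 mm in diameter on a steel flange 112 mm in diameter; its glass is 70 mm above the panel.
- glass_mid (a point): Middle of the gauge's glass, on its upper face. Glass 87 mm in diameter, level, 1 mm above the black rim. The case sits on a soft rubber mount: it sinks straight down 12 mm at most, resisting with about 0.4 N at first and 0.6 N more per mm. A light touch is 1 N to about 4 N (1 to 6 mm of sinking); it springs back when let go.
- gauge_head (a joint): How far the gauge's case is pressed down on its mount (m): 0 free, 0.012 bottomed.
- switch_plate: The dark steel plate under the row of four toggle switches, fixed. 100 mm (x) by 270 mm (y), 4 mm thick; origin under its centre. Its +x points away from the robot, give or take 0.2 rad. The switches stand in a row along its y, 65 mm apart, in any order.
- sw_yellow_base: The toggle switch with the yellow collar: yellow square collar 52 x 46 mm and 8 mm high, dark block above it to 16 mm, bushing to 22 mm. Fixed; origin at the centre of the collar's underside, on the plate (4 mm above the panel); axes as the plate's. This is the one to push over.
- sw_yellow (a joint): Joint value (rad) of the chrome lever of the toggle switch with the yellow collar: 0 = off, leaning 0.45 rad off vertical towards the robot (the plate's -x); 0.9 = on, leaning 0.45 rad away (+x). It stays where it is left and has a firm stop at either end. Turning it takes about 1 N at the tip.
- sw_yellow_tip (a point): Top end of the chrome lever of the toggle switch with the yellow collar. The lever is a round bar 11 mm thick (8 mm in its lower part), and this tip lies 50 mm from the hinge; the hinge is 20 mm above the collar's underside (sw_yellow_base origin), its axis along the plate's y.
- sw_red_base: The toggle switch with the red collar: red square collar 52 x 46 mm and 8 mm high, dark block above it to 16 mm, bushing to 22 mm. Fixed; origin at the centre of the collar's underside, on the plate (4 mm above the panel); axes as the plate's. To be left alone (it is already on).
- sw_red (a joint): Joint value (rad) of the chrome lever of the toggle switch with the red collar: 0 = off, leaning 0.45 rad off vertical towards the robot (the plate's -x); 0.9 = on, leaning 0.45 rad away (+x). It stays where it is left and has a firm stop at either end.
- sw_red_tip (a point): Top end of the chrome lever of the toggle switch with the red collar. The lever is a round bar 11 mm thick (8 mm in its lower part), and this tip lies 50 mm from the hinge; the hinge is 20 mm above the collar's underside (sw_red_base origin), its axis along the plate's y.
- sw_blue_base: The toggle switch with the blue collar: blue square collar 52 x 46 mm and 8 mm high, dark block above it to 16 mm, bushing to 22 mm. Fixed; origin at the centre of the collar's underside, on the plate (4 mm above the panel); axes as the plate's. To be left alone.
- sw_blue (a joint): Joint value (rad) of the chrome lever of the toggle switch with the blue collar: 0 = off, leaning 0.45 rad off vertical towards the robot (the plate's -x); 0.9 = on, leaning 0.45 rad away (+x). It stays where it is left and has a firm stop at either end.
- sw_blue_tip (a point): Top end of the chrome lever of the toggle switch with the blue collar. The lever is a round bar 11 mm thick (8 mm in its lower part), and this tip lies 50 mm from the hinge; the hinge is 20 mm above the collar's underside (sw_blue_base origin), its axis along the plate's y.
- sw_white_base: The toggle switch with the white collar: white square collar 52 x 46 mm and 8 mm high, dark block above it to 16 mm, bushing to 22 mm. Fixed; origin at the centre of the collar's underside, on the plate (4 mm above the panel); axes as the plate's. To be left alone.
- sw_white (a joint): Joint value (rad) of the chrome lever of the toggle switch with the white collar: 0 = off, leaning 0.45 rad off vertical towards the robot (the plate's -x); 0.9 = on, leaning 0.45 rad away (+x). It stays where it is left and has a firm stop at either end.
- sw_white_tip (a point): Top end of the chrome lever of the toggle switch with the white collar. The lever is a round bar 11 mm thick (8 mm in its lower part), and this tip lies 50 mm from the hinge; the hinge is 20 mm above the collar's underside (sw_white_base origin), its axis along the plate's y.
- valve: Loose brass needle valve body with a black knob, 36 x 64 x 64 mm high, 0.4 kg; origin at the centre of its underside. Leave alone.
- gear_housing: Loose blue plastic register gear housing with a grey round cover, 60 x 70 x 52 mm high; origin at the centre of its underside. Leave alone.
- straightener: Loose stainless flow straightener, an upright tube 40 mm in diameter and 60 mm high; origin at the centre of its underside. Leave alone.
Things that resemble listed ones, but are neither listed nor needed, are in the scene too. Leave any orange or purple look-alike of the sw_yellow_base alone.

How it is judged (in metres and radians):
On the way, in this order (a step that is already met when the one before it is completed fails the run):
1. the fingertips touch the gauge's glass lightly, near its middle (at least 0.7 N, tool point within 35 mm of the middle seen from above) (contact force between the fingers and gauge above 0.7 N and horizontal distance between the grasp point and glass_mid below 0.035 m), for 0.06 s.
2. the fingers have come off the gauge (contact force between the fingers and gauge below 0.05 N and value of joint gauge_head below 0.001 m), for 0.1 s.
3. the yellow-collared switch is pushed over to on (0.65 rad or more) (value of joint sw_yellow above 0.65 rad), for 0.1 s.
At the end, for the whole second after the job is handed in: The yellow-collared switch stands at 0.65 rad or more (of 0.9), the gauge has sprung back to within 1 mm, the other levers' tips are within 6 mm and the loose parts within 8 mm of where they began, all at rest (value of joint sw_yellow above 0.65 rad and value of joint gauge_head below 0.001 m and distance of each of sw_red_tip, sw_blue_tip, sw_white_tip from where it was at the start of the episode below 0.006 m and distance of each of valve, gear_housing, straightener from where it was at the start of the episode below 0.008 m and linear speed of each of valve, gear_housing, straightener below 0.01 m/s); the robot touches nothing.
It fails at once if the gauge is pressed hard (over 12 N, or its mount sunk more than 10 mm) (contact force between any of the arm, the fingers and gauge above 12 N or value of joint gauge_head above 0.01 m).
It fails at once if the yellow-collared switch is pinched or forced (over 40 N) (contact force between the fingers and sw_yellow_base above 40 N).
It fails at once if another switch is moved (lever tip by more than 6 mm) (distance of any of sw_red_tip, sw_blue_tip, sw_white_tip from where it was at the start of the episode above 0.006 m).
It fails at once if the valve body, gear housing or flow straightener is shifted or lifted (more than 8 mm) or touched with over 3 N (contact force between the fingers and valve above 3 N or contact force between the fingers and gear_housing above 3 N or contact force between the fingers and straightener above 3 N or distance of any of valve, gear_housing, straightener from where it was at the start of the episode above 0.008 m).
It also fails if it takes over 45 s, if anything falls off the work surface, if the arm or the gripper's body presses on something with over 40 N, if the wrist force passes 120 N, or if a joint passes its speed limit or range.

## Working session

There is one attempt and no reset: what is moved stays moved. The work goes in short steps, Python scripts to look and compute and a tool call to move; the robot and the scene stay as the last step left them, time stands still between calls to the robot, and variables do not carry over. Pictures are saved under pics/ and viewed, at most 10 in all, crops included, and the job is handed in when it is done.

Besides the shell and the picture viewer there is one more tool, called after "Call:" as name(argument=value, ...), one argument or row to a line, values as JSON. send_rows: Moves the arm, as the interface text tells. Its arguments: {"type":"object","properties":{"plan":{"type":"array","items":{"type":"array","items":{"type":"number"}}}},"required":["plan"]}

```bash
ls; mkdir -p pics; python3 - <<'E'
from rig import *
import cv2
for n in("side","top"):
    p,d=capture(n); cv2.imwrite(f"pics/{n}0.png",p); import numpy as np; np.save(f"pics/{n}0.npy",d)
    c=calibration(n); print(n,c)
s=read_state(); print(s["position"],s["tcp_rot"],s["force"],s["opening"])
E
```

```text
pics
side {'fx': 383.66236794179866, 'fy': 383.66236794179866, 'cx': 315.57598304632074, 'cy': 196.42589618353156, 'xyz': array([ 0.48006723, -0.49466227,  0.69930863]), 'rotation': array([[ 0.99329316, -0.08122068,  0.0822916 ],
       [-0.11528652, -0.74998658,  0.65132876],
       [ 0.00881623, -0.65644751, -0.75432018]])}
top {'fx': 406.9198390903041, 'fy': 406.9198390903041, 'cx': 322.0089762959106, 'cy': 193.57916599528343, 'xyz': array([0.35390531, 0.04230821, 1.22210467]), 'rotation': array([[ 0.01865738, -0.98492109,  0.17199518],
       [-0.99978269, -0.01997837, -0.00595243],
       [ 0.00929886, -0.17184675, -0.98507981]])}
[0.15239939 0.60551057 0.24039464] [[-9.69722550e-01  2.44208104e-01 -7.59765374e-04]
 [ 2.44209090e-01  9.69721022e-01 -1.74919183e-03]
 [ 3.09593636e-04 -1.88177237e-03 -9.99998182e-01]] [ 0.28777728 -0.40437266  1.00504075] 0.9989525067025704
```

View pics/top0.png

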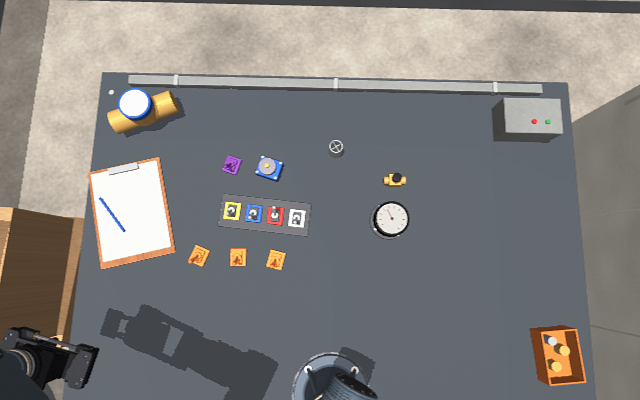

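View pics/side0.png

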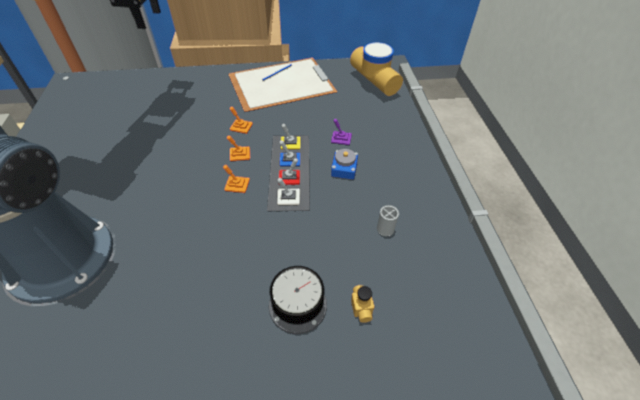

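The top view shows the gauge at (391,218) and the switch plate at about (265,215). Its collars, left to right, are yellow (232,211), blue (254,213), red (275,215) and white (297,218). The look-alikes are three orange (199,256), (238,257), (276,259) and one purple (232,165), all off the plate. The yellow switch on the dark plate is the one meant.

```bash
cat > h.py <<'E'
import numpy as np, cv2
from rig import *
def ray(c,u,v,z):
    d=np.array(c["rotation"])@np.array([(u-c["cx"])/c["fx"],(v-c["cy"])/c["fy"],1.]); o=np.array(c["xyz"])
    return o+d*(z-o[2])/d[2]
def proj(c,p):
    q=np.array(c["rotation"]).T@(np.array(p)-c["xyz"]); return c["fx"]*q[0]/q[2]+c["cx"],c["fy"]*q[1]/q[2]+c["cy"]
def blobs(p,lo,hi,roi):
    m=cv2.inRange(cv2.cvtColor(p,cv2.COLOR_BGR2HSV),lo,hi); k=np.zeros_like(m); x0,y0,x1,y1=roi; k[y0:y1,x0:x1]=m[y0:y1,x0:x1]
    return k
def rect(k):
    pts=cv2.findNonZero(k); return cv2.minAreaRect(pts)
E
python3 - <<'E'
from h import *
R={"top":{"y":(215,195,246,230),"b":(244,200,266,228),"r":(264,202,287,230),"w":(286,204,310,234),"g":(365,190,420,245)},
"side":{"y":(275,132,305,152),"b":(275,148,305,168),"r":(275,164,305,186),"w":(275,183,305,208),"g":(262,260,332,325)}}
H={"y":((22,100,90),(35,255,255)),"b":((100,120,80),(125,255,255)),"r":((0,140,80),(8,255,255)),"w":((0,0,185),(180,40,255)),"g":((0,0,150),(180,60,255))}
for n in R:
    p=cv2.imread(f"pics/{n}0.png"); c=calibration(n)
    for k in R[n]:
        m=blobs(p,*H[k],R[n][k]); 
        if k=="r": m|=blobs(p,(172,140,80),(180,255,255),R[n][k])
        n_,l,s,_=cv2.connectedComponentsWithStats(m)
        j=1+np.argmax(s[1:,4]); m=(l==j).astype(np.uint8)
        r=rect(m); print(n,k,np.round(r[0],1),np.round(r[1],1),round(r[2]),s[j,4],ray(c,*r[0],.070 if k=="g" else .012).round(4))
cv2.imwrite("pics/crop1.png",cv2.resize(cv2.imread("pics/top0.png")[140:280,170:330],None,fx=4,fy=4,interpolation=cv2.INTER_CUBIC))
# lever tips per depth: side view heights near yellow
d=np.load("pics/top0.npy"); c=calibration("top"); p=ray(c,391,218,0)
def pt(u,v):
    z=d[v,u]; return np.array(c["rotation"])@np.array([(u-c["cx"])/c["fx"]*z,(v-c["cy"])/c["fy"]*z,z])+c["xyz"]
print(pt(391,218),[pt(u,v).round(3) for u,v in((380,210),(400,225))])
Z=np.array([[pt(u,v) for u in range(222,306)] for v in range(198,236)]); hi=Z[Z[...,2]>.05]; print(len(hi)); print(hi.round(3)[:40])
E
```

```text
top y [231.6 210.5] [15.8 17.3] 8 164 [0.5083 0.3043 0.012 ]
top b [253.2 213. ] [15.5 17.6] 8 166 [0.5022 0.2394 0.012 ]
top r [274.9 215.4] [15.3 17.2] 7 147 [0.4961 0.1745 0.012 ]
top w [296.3 217.9] [15.8 17.2] 7 203 [0.4901 0.1103 0.012 ]
top g [391.5 218. ] [30.4 29. ] 45 718 [ 0.4885 -0.1639  0.07  ]
side y [293.  142.5] [13. 14.] 90 109 [0.5166 0.2974 0.012 ]
side b [285.5 159. ] [12. 11.] 90 83 [0.4924 0.235  0.012 ]
side r [293.5 179.1] [11.6 18.6] 53 123 [0.5073 0.1609 0.012 ]
side w [288.5 196. ] [14. 21.] 90 176 [0.4913 0.1071 0.012 ]
side g [296.5 290.5] [43. 47.] 90 1637 [ 0.489  -0.1695  0.07  ]
[ 0.4881237  -0.16200885  0.07269498] [array([ 0.511, -0.131,  0.07 ]), array([ 0.469, -0.188,  0.069])]
90
[[0.516 0.175 0.069]
 [0.516 0.172 0.071]
 [0.517 0.169 0.067]
 [0.514 0.175 0.068]
 [0.513 0.172 0.07 ]
 [0.514 0.169 0.067]
 [0.514 0.166 0.065]
 [0.51  0.174 0.073]
 [0.51  0.171 0.071]
 [0.51  0.169 0.072]
 [0.511 0.166 0.064]
 [0.508 0.175 0.063]
 [0.508 0.172 0.064]
 [0.509 0.169 0.063]
 [0.51  0.167 0.057]
 [0.507 0.176 0.054]
 [0.506 0.173 0.058]
 [0.506 0.169 0.062]
 [0.507 0.167 0.055]
 [0.5   0.307 0.061]
 [0.5   0.304 0.062]
 [0.5   0.301 0.062]
 [0.501 0.299 0.057]
 [0.504 0.176 0.054]
 [0.504 0.173 0.054]
 [0.504 0.17  0.056]
 [0.496 0.308 0.069]
 [0.496 0.304 0.075]
 [0.497 0.302 0.069]
 [0.498 0.301 0.062]
 [0.499 0.3   0.054]
 [0.354 0.042 1.222]
 [0.494 0.308 0.068]
 [0.493 0.304 0.071]
 [0.494 0.302 0.071]
 [0.494 0.299 0.068]
 [0.495 0.298 0.06 ]
 [0.491 0.307 0.07 ]
 [0.491 0.305 0.066]
 [0.49  0.301 0.072]]
```

View pics/crop1.png

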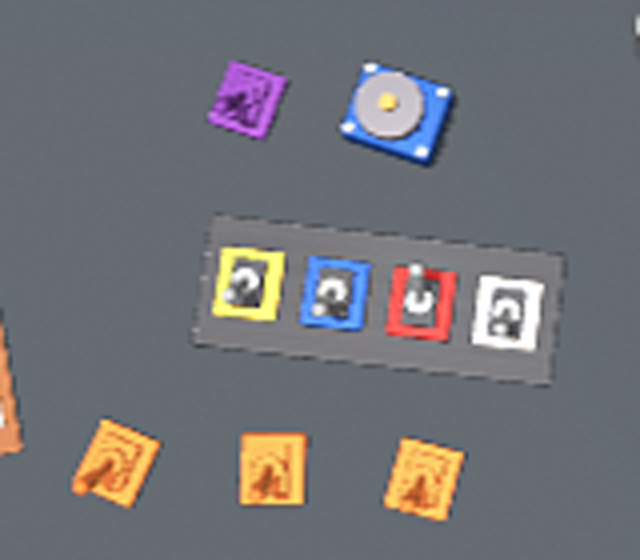

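The crop confirms it. The yellow collar is at crop (248,285), leftmost on the dark plate, with its chrome lever leaning towards the robot, so it is off. Positions are consistent: collar spacing is 65.2 mm, lever tip depth is 0.069–0.072 m, and glass height is 0.07 m. I'll close the fingers, align the tool with the plate and go above the gauge.

Call:
send_rows(
  plan=[
    [255,0,0,0,-0.076],
    [255,0,0,0,-0.076],
    [255,-0.0232,-0.0198,0,0],
    [255,-0.0232,-0.0198,0,0],
    [255,-0.0232,-0.0198,0,0],
    [255,-0.0232,-0.0198,0,0],
    [255,-0.0232,-0.0198,0,0],
    [255,-0.0232,-0.0198,0,0],
    [255,-0.0232,-0.0198,0,0],
    [255,-0.0232,-0.0198,0,0],
    [255,-0.0232,-0.0198,0,0],
    [255,-0.0232,-0.0198,0,0],
    [255,-0.0232,-0.0198,0,0],
    [255,-0.0232,-0.0198,0,0],
    [255,-0.0232,-0.0198,0,0],
    [255,-0.0232,-0.0198,0,0],
    [255,0,0,0,0],
    [255,0,0,0,0],
  ],
)

```text
time_s: 1.6
position: [0.4506, 0.2982, 0.2408]
tcp_rot: [[-0.995, 0.098, -0.001], [0.098, 0.995, -0.0], [0.001, -0.0, -1.0]]
force: [-0.3, 1.1, 0.4]
opening: 0.006
grasp_force: 0.0
```

Call:
send_rows(
  plan=[
    [255,-0.0051,-0.0287,0,0],
    [255,-0.0051,-0.0287,0,0],
    [255,-0.0051,-0.0287,0,0],
    [255,-0.0051,-0.0287,0,0],
    [255,-0.0051,-0.0287,0,0],
    [255,-0.0051,-0.0287,0,0],
    [255,-0.0051,-0.0287,0,0],
    [255,-0.0051,-0.0287,0,0],
    [255,-0.0051,-0.0287,0,0],
    [255,-0.0051,-0.0287,0,0],
    [255,-0.0051,-0.0287,0,0],
    [255,-0.0051,-0.0287,0,0],
    [255,-0.0051,-0.0287,0,0],
    [255,-0.0051,-0.0287,0,0],
    [255,-0.0051,-0.0287,0,0],
    [255,-0.0051,-0.0287,0,0],
    [255,0,0,0,0],
    [255,0,0,0,0],
  ],
)

```text
time_s: 3.1
position: [0.4875, -0.1654, 0.2409]
tcp_rot: [[-0.995, 0.096, -0.001], [0.096, 0.995, 0.001], [0.001, 0.001, -1.0]]
force: [0.6, -0.2, -0.2]
opening: 0.008
grasp_force: 0.0
```

```bash
python3 - <<'E'
from h import *
s=read_state(); c=calibration("wrist"); p,d=capture("wrist"); cv2.imwrite("pics/w1.png",p)
print(s["time_s"],s["position"],s["tcp_rot"],s["force"],s["opening"])
print(proj(c,(.4885,-.166,.07)))
E
```

```text
3.1 [ 0.48750917 -0.16543823  0.24094479] [[-9.95378490e-01  9.60281043e-02 -5.14141715e-04]
 [ 9.60275464e-02  9.95378157e-01  1.01776646e-03]
 [ 6.09499616e-04  9.63691070e-04 -9.99999350e-01]] [ 0.5548254  -0.24488489 -0.20449034] 0.008142656993276789
(np.float64(319.0741941494392), np.float64(187.73530815938727))
```

View pics/w1.png

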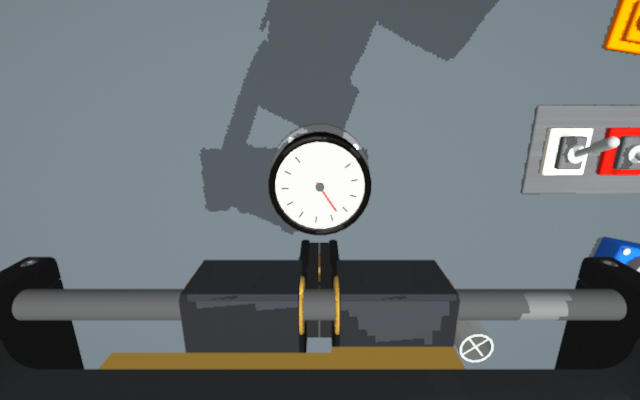

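The wrist view shows the gauge centred at (320,187), against a predicted (319,188), so the position holds. I'll descend to just above the glass.

Call:
send_rows(
  plan=[
    [255,0,0,0.02,0],
    [255,0,0,0.025,0],
    [255,0,0,0.025,0],
    [255,0,0,0.025,0],
    [255,0,0,0.02,0],
    [255,0,0,0.015,0],
    [255,0,0,0.008,0],
    [255,0,0,0.003,0],
    [255,0,0,0,0],
    [255,0,0,0,0],
    [255,0,0,0,0],
  ],
)

```text
time_s: 4.07
position: [0.4882, -0.1655, 0.1013]
tcp_rot: [[-0.996, 0.094, 0.002], [0.094, 0.996, -0.001], [-0.002, -0.001, -1.0]]
force: [0.0, -0.6, -0.2]
opening: 0.006
grasp_force: 0.0
```

Call:
send_rows(
  plan=[
    [255,0,0,0.002,0],
    [255,0,0,0.002,0],
    [255,0,0,0.002,0],
    [255,0,0,0.002,0],
    [255,0,0,0.002,0],
    [255,0,0,0.002,0],
    [255,0,0,0.0015,0],
    [255,0,0,0,0],
    [255,0,0,0,0],
    [255,0,0,0,0],
    [255,0,0,0,0],
  ],
)

```text
time_s: 4.98
position: [0.4875, -0.1656, 0.0869]
tcp_rot: [[-0.996, 0.095, -0.0], [0.095, 0.996, -0.0], [0.0, -0.0, -1.0]]
force: [-0.7, -1.0, 0.8]
opening: 0.002
grasp_force: 0.8
```

Call:
send_rows(
  plan=[
    [255,0,0,0.0015,0],
    [255,0,0,0,0],
    [255,0,0,0,0],
    [255,0,0,0,0],
  ],
)

```text
time_s: 5.32
position: [0.4875, -0.1656, 0.0853]
tcp_rot: [[-0.996, 0.095, -0.0], [0.095, 0.996, -0.0], [-0.0, -0.0, -1.0]]
force: [-0.6, -0.3, 2.7]
opening: -0.0
grasp_force: 1.3
```

```bash
python3 - <<'E'
from h import *
p,d=capture("side"); s=read_state(); print(s["position"],s["force"])
cv2.imwrite("pics/touch.png",cv2.resize(p[230:350,220:380],None,fx=4,fy=4,interpolation=cv2.INTER_CUBIC))
c=calibration("side")
def z(d,u,v):
    P=np.array([(u-c["cx"])/c["fx"]*d[v,u],(v-c["cy"])/c["fy"]*d[v,u],d[v,u]]); return (np.array(c["rotation"])@P+c["xyz"])[2]
d0=np.load("pics/side0.npy")
f=[(z(d,u,v)-z(d0,u,v)) for u in range(282,312) for v in range(296,308) if d[v,u]>0 and d0[v,u]>0]
print(np.median(f),len(f))
E
```

```text
[ 0.4874895  -0.16557887  0.08530244] [-0.63501525 -0.1371607   3.97686506]
0.10922930355225036 358
```

Contact is clear at 2.7–4.0 N, against about 2.6 N expected for this depth. I'll come off and go to the approach point on the robot's side of the yellow lever.

Call:
send_rows(
  plan=[
    [255,0,0,-0.005,0],
    [255,0,0,-0.01,0],
    [255,0,0,-0.02,0],
    [255,0,0,-0.025,0],
    [255,0,0,-0.025,0],
    [255,0,0,-0.02,0],
    [255,0,0,-0.01,0],
    [255,0,0,0,0],
    [255,0,0,0,0],
  ],
)

```text
time_s: 6.12
position: [0.4875, -0.1654, 0.2005]
tcp_rot: [[-0.996, 0.095, 0.001], [0.095, 0.996, -0.0], [-0.001, -0.0, -1.0]]
force: [0.7, 0.2, -0.8]
opening: 0.005
grasp_force: 0.0
```

Call:
send_rows(
  plan=[
    [255,0.0046,0.0294,0,0],
    [255,0.0046,0.0294,0,0],
    [255,0.0046,0.0294,0,0],
    [255,0.0046,0.0294,0,0],
    [255,0.0046,0.0294,0,0],
    [255,0.0046,0.0294,0,0],
    [255,0.0046,0.0294,0,0],
    [255,0.0046,0.0294,0,0],
    [255,0.0046,0.0294,0,0],
    [255,0.0046,0.0294,0,0],
    [255,0.0046,0.0294,0,0],
    [255,0.0046,0.0294,0,0],
    [255,0.0046,0.0294,0,0],
    [255,0.0046,0.0294,0,0],
    [255,0.0046,0.0294,0,0],
    [255,0.0046,0.0294,0,0],
    [255,0,0,0,0],
    [255,0,0,0,0],
  ],
)

```text
time_s: 7.62
position: [0.4574, 0.3106, 0.1983]
tcp_rot: [[-0.996, 0.092, -0.003], [0.092, 0.996, -0.002], [0.003, -0.002, -1.0]]
force: [0.2, -0.8, 1.3]
opening: 0.006
grasp_force: 0.0
```

```bash
python3 - <<'E'
from h import *
s=read_state(); c=calibration("wrist"); p,d=capture("wrist"); cv2.imwrite("pics/w2.png",p)
print(s["time_s"],s["position"],s["tcp_rot"][0],s["force"])
e=np.array([.9956,-.0934,0]); b=np.array([.5083,.3043,0])
print("base",proj(c,b+[0,0,.012]),"tip",proj(c,b-e*.0217+[0,0,.069]))
m=blobs(p,(22,100,90),(35,255,255),(150,80,500,300)); n,l,st,ce=cv2.connectedComponentsWithStats(m)
j=1+np.argmax(st[1:,4]); r=rect((l==j).astype(np.uint8)); print(st[j],r,ray(c,*r[0],.012))
E
```

```text
7.6167 [0.45740599 0.31061623 0.19834797] [-0.99579328  0.09157154 -0.00322303] [ 0.18314219 -0.79482574  1.32272293]
base (np.float64(318.4343468175457), np.float64(230.63980540892658)) tip (np.float64(318.2415986914757), np.float64(232.02105895478357))
[ 296  205   45   48 1074] ((317.9999694824219, 228.5), (43.99999237060547, 46.99999237060547), 0.0) [0.50585718 0.30406659 0.012     ]
```

View pics/w2.png

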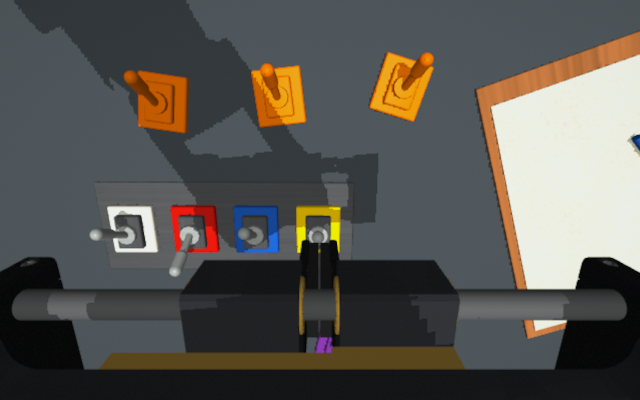

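The wrist view shows the yellow collar at (318,229), its lower edge hidden by the fingers. Prediction and measurement agree to about 2 mm, and the fingers are in line with its lever. I'll descend beside the lever on the robot's side.

Call:
send_rows(
  plan=[
    [255,0,0,0.015,0],
    [255,0,0,0.02,0],
    [255,0,0,0.025,0],
    [255,0,0,0.025,0],
    [255,0,0,0.02,0],
    [255,0,0,0.014,0],
    [255,0,0,0.006,0],
    [255,0,0,0,0],
    [255,0,0,0,0],
  ],
)

```text
time_s: 8.42
position: [0.4589, 0.3089, 0.0751]
tcp_rot: [[-0.995, 0.096, -0.001], [0.096, 0.995, -0.0], [0.001, -0.001, -1.0]]
force: [1.0, 0.5, 0.5]
opening: 0.005
grasp_force: 0.0
```

Call:
send_rows(
  plan=[
    [255,-0.005,0,0,0],
    [255,-0.005,0,0,0],
    [255,-0.004,0,0,0],
    [255,-0.004,0,0,0],
    [255,-0.004,0,0,0],
    [255,-0.004,0,0,0],
    [255,-0.004,0,0,0],
    [255,-0.004,0,0,0],
    [255,-0.004,0,0,0],
    [255,-0.004,0,0,0],
    [255,0,0,0,0],
    [255,0,0,0,0],
  ],
)

```text
time_s: 9.42
position: [0.5013, 0.3058, 0.0752]
tcp_rot: [[-0.995, 0.095, 0.001], [0.095, 0.995, 0.0], [-0.001, 0.0, -1.0]]
force: [0.5, -0.2, -0.1]
opening: 0.004
grasp_force: 0.0
```

Call:
send_rows(
  plan=[
    [255,-0.002,0,0,0],
    [255,-0.0015,0,0,0],
    [255,0,0,0,0],
    [255,0,0,0,0],
  ],
)

```text
time_s: 9.75
position: [0.5039, 0.3054, 0.0751]
tcp_rot: [[-0.996, 0.095, -0.0], [0.095, 0.996, -0.0], [0.0, -0.0, -1.0]]
force: [-1.7, 0.2, 0.2]
opening: 0.007
grasp_force: 0.3
```

Call:
send_rows(
  plan=[
    [255,0.005,0,0,0],
    [255,0.015,0,0,0],
    [255,0.02,0,0,0],
    [255,0.01,0,0,0],
    [255,0,0,0,0],
    [255,0,0,-0.02,0],
    [255,0,0,-0.03,0],
    [255,0,0,-0.03,0],
    [255,0,0,-0.03,0],
    [255,0,0,-0.015,0],
    [255,0.02,0,0,0],
    [255,0.02,0,0,0],
    [255,0,0,0,0],
    [255,0,0,0,0],
  ],
)

```text
time_s: 10.92
position: [0.4148, 0.3142, 0.2008]
tcp_rot: [[-0.996, 0.094, 0.002], [0.094, 0.996, 0.0], [-0.002, 0.001, -1.0]]
force: [1.2, 0.3, -0.0]
opening: 0.002
grasp_force: 0.0
```

```bash
python3 - <<'E'
from h import *
e=np.array([.9956,-.0934,0]); b=np.array([.5083,.3043,0])
for n in("side","wrist"):
    c=calibration(n); p,d=capture(n)
    for q in(.0,.65,.8,.9): print(n,q,np.round(proj(c,b+e*.05*np.sin(q-.45)+[0,0,.024+.05*np.cos(q-.45)]),1))
    if n=="side": cv2.imwrite("pics/s3.png",cv2.resize(p[100:220,240:360],None,fx=5,fy=5,interpolation=cv2.INTER_CUBIC))
    else: cv2.imwrite("pics/w3.png",p)
print(read_state()["position"],read_state()["force"])
E
```

```text
side 0.0 [280.4 124.3]
side 0.65 [292.6 123. ]
side 0.8 [295.4 123.6]
side 0.9 [297.2 124.2]
wrist 0.0 [318.2 272.6]
wrist 0.65 [318.2 305. ]
wrist 0.8 [318.2 310.3]
wrist 0.9 [318.2 313.2]
[0.41610238 0.31428822 0.20058835] [ 0.23367834 -0.20445524  0.02560422]
```

View pics/s3.png

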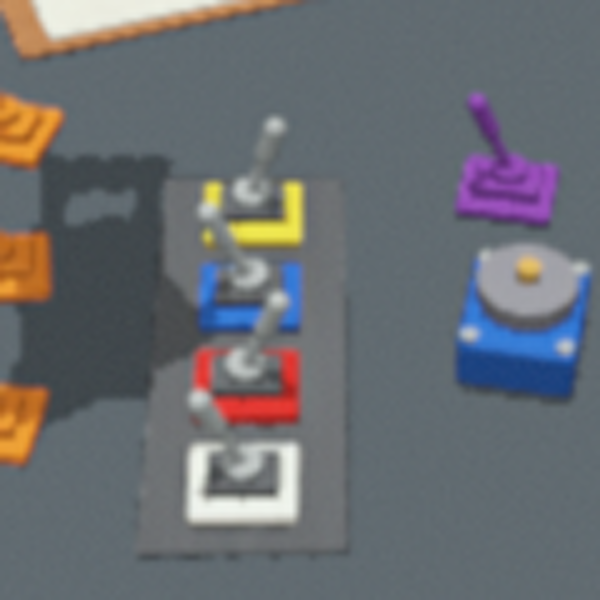

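View pics/w3.png

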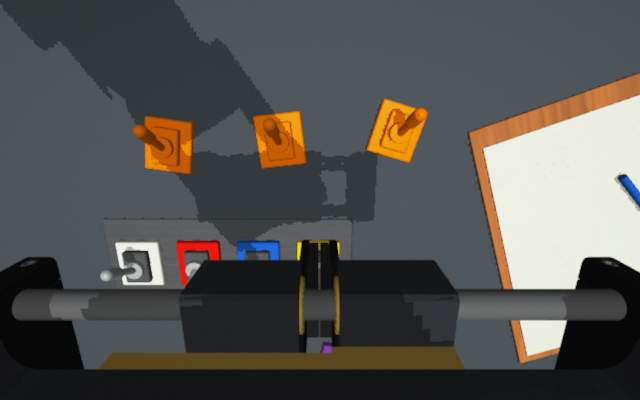

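The side crop shows the yellow lever now leaning away, tip at (275,125), which is image (295,125). That is about 0.78 rad, and the tool geometry gives the same figure. The blue, red and white levers are unchanged. The task says "fully over", so I'll give it one gentle nudge of about 2 mm more while watching the force.

Call:
send_rows(
  plan=[
    [255,-0.02,0,0,0],
    [255,-0.02,0,0,0],
    [255,0,0,0.02,0],
    [255,0,0,0.03,0],
    [255,0,0,0.03,0],
    [255,0,0,0.025,0],
    [255,0,0,0.015,0],
    [255,0,0,0.005,0],
    [255,0,0,0,0],
    [255,-0.01,0,0,0],
    [255,-0.012,0,0,0],
    [255,-0.012,0,0,0],
    [255,-0.008,0,0,0],
    [255,-0.004,0,0,0],
    [255,0,0,0,0],
    [255,0,0,0,0],
  ],
)

```text
time_s: 12.35
position: [0.5002, 0.3056, 0.0754]
tcp_rot: [[-0.995, 0.095, -0.0], [0.095, 0.995, 0.0], [0.0, 0.0, -1.0]]
force: [-0.9, 0.4, 0.3]
opening: 0.009
grasp_force: 0.0
```

Call:
send_rows(
  plan=[
    [255,-0.001,0,0,0],
    [255,-0.001,0,0,0],
    [255,0,0,0,0],
    [255,0,0,0,0],
    [255,0,0,0,0],
  ],
)

```text
time_s: 12.77
position: [0.5018, 0.3057, 0.0752]
tcp_rot: [[-0.996, 0.094, -0.0], [0.094, 0.996, -0.0], [0.0, -0.0, -1.0]]
force: [0.8, 0.4, 0.3]
opening: 0.005
grasp_force: 0.0
```

Now to 0.506, about 2 mm past the previous push, then withdraw.

Call:
send_rows(
  plan=[
    [255,-0.001,0,0,0],
    [255,-0.001,0,0,0],
    [255,-0.001,0,0,0],
    [255,-0.001,0,0,0],
    [255,0,0,0,0],
    [255,0,0,0,0],
  ],
)

```text
time_s: 13.27
position: [0.5058, 0.3052, 0.0751]
tcp_rot: [[-0.996, 0.095, -0.001], [0.095, 0.996, -0.0], [0.001, -0.0, -1.0]]
force: [-1.2, 0.9, -0.4]
opening: 0.006
grasp_force: 0.5
```

Call:
send_rows(
  plan=[
    [255,0.005,0,0,0],
    [255,0.015,0,0,0],
    [255,0.02,0,0,0],
    [255,0.01,0,0,0],
    [255,0,0,0,0],
    [255,0,0,-0.02,0],
    [255,0,0,-0.03,0],
    [255,0,0,-0.03,0],
    [255,0,0,-0.03,0],
    [255,0,0,-0.015,0],
    [255,0,0,0,0],
    [255,0,0,0,0],
    [255,0,0,0,0],
  ],
)

```text
time_s: 14.35
position: [0.4561, 0.3096, 0.1994]
tcp_rot: [[-0.995, 0.095, -0.001], [0.095, 0.995, -0.001], [0.001, -0.001, -1.0]]
force: [-0.3, 0.6, 0.9]
opening: 0.007
grasp_force: 0.0
```

```bash
python3 - <<'E'
from h import *
p,d=capture("side"); cv2.imwrite("pics/s4.png",cv2.resize(p[100:340,240:400],None,fx=2.5*1.0,fy=2.5,interpolation=cv2.INTER_CUBIC)); cv2.imwrite("pics/s4.png",np.hstack([cv2.resize(p[105:215,260:330],None,fx=5,fy=5,interpolation=cv2.INTER_CUBIC),cv2.resize(p[130:350,240:400],None,fx=2.5,fy=2.5,interpolation=cv2.INTER_CUBIC)]))
E
```

```text
(no output)
```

View pics/s4.png

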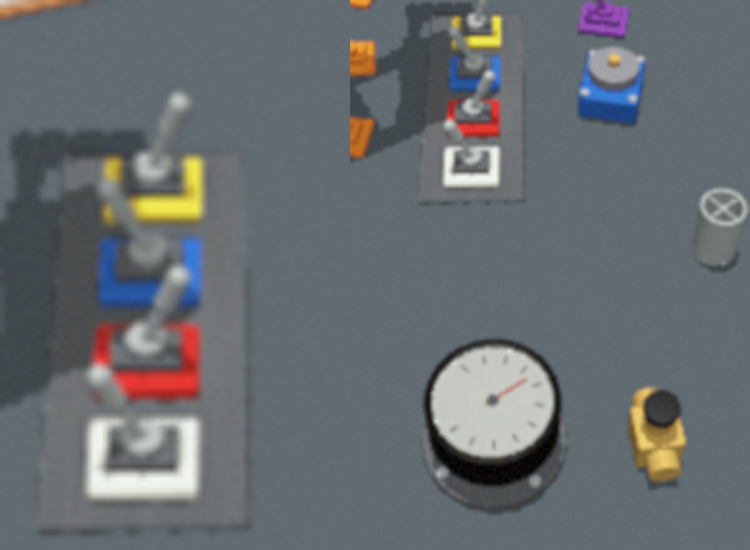

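The yellow lever, tip at crop (180,100), leans away almost as far as the red one, which is on. The blue and white levers are still off, and the gauge, valve and other parts are undisturbed. The arm is clear of everything.

```bash
python3 -c "from rig import hand_in; print(hand_in())"
```

```text
the job is handed in; nothing more can be done
None
```

I touched the gauge glass lightly near its middle (about 3 N) and came off, pushed the yellow-collared switch to about 0.84 rad by estimate (of 0.9, on from 0.65), withdrew and handed the job in; the pictures showed nothing else moved, and no verdict came back.

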